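# Switch on the warmer under the teapot (pull, turn, push)

### The arm

A 6-joint arm with a two-finger parallel gripper is mounted at the origin on the work surface. World frame = base frame: x ahead of the robot, y to its left, z up, the work surface at z = 0. Lengths are in m, angles in degrees, forces in N, time in s.
With the tool pointing down it reaches from about 0.35 to 0.975 m from the base axis. Payload 4.9 kg.
Tool frame: the origin (TCP) lies at the very end of the fingers, on their centre line; the grasp point (between the pads) lies 19 mm behind it; z points along the fingers, y is the line along which they close (so a half turn about z gives the same grasp; the last joint's range is limited). The gripper opens to 85 mm and grips with 20 to 120 N. Pads are 22 mm wide; open, the fingers measure 114 mm over their backs; the gripper's body (76 mm by 85 mm) begins 54 mm behind the grasp point. The pads swing forward as they close: fully open they stand 13 mm farther back than shut.
Start: joints at [-70.245, 3.019, 92.412, -0, 84.569, -6.818], TCP at [0.28, -0.559, 0.231] pointing down, gripper open.
Joint ranges: [-172.51, 172.51], [-57.92, 126.97], [3.15, 148.05], [-58.71, 238.71], [5.1, 150.11], [-179.66, 179.66]. Speed limits (degrees/s): [147.25, 147.25, 180, 180, 180, 180].

### API

Orientations are given as a 3x3 rotation matrix whose columns are the frame's x, y, z axes.
In Python, from bench import movep, line_to, movej, ungrasp, gripper_close, hold, ik, get_obs, snapshot, MotionError, job_done, outline_of gives the robot as it stands. Calls block until the motion is done:
- movep(position, orientation): joint-space move of the TCP to a pose.
- line_to(position, rotation=None, vel=0.15, f_stop=None): straight line of the TCP; rotation=None keeps the orientation; vel is the mean speed in m/s. With f_stop (N) it stops when the force on the tool has changed by that much, and returns True; else False.
- movej(angles): joint-space move.
- ungrasp() and gripper_close(newtons=None): open the fingers fully, or close them until they stop; newtons is the grip in N (None keeps the last).
- hold(seconds).
- ik(position, orientation): joint angles nearest the present ones, or None.
- get_obs(): the state.
- snapshot(name): name is "scene" or "top" or "wrist"; returns a dict with "frame" (384x512x3 uint8, red, green, blue), "fx", "fy", "cx", "cy" (pixels), "T" (4x4, takes a point from camera to world coordinates). Camera axes: x right, y down, z forward; pixel columns grow to the right and rows downward; lengths in m; the calibration is good to about 2 mm. A picture is of the moment at which its call begins. There is no depth.
A pose or a line that the arm cannot do raises MotionError and nothing moves.
- job_done(): hands the job in; it is judged then, once.
Trained networks look in the newest picture that a camera, given by its name, has taken for a name from the list of things; names that differ only in an ending like _2 or _b are one class to them, and where a whole thing is asked for, a point or a joint stands for the part that bears it (a point fixed in the world has none). Each returns a list of dicts, best first, with "score" (0 to 1); they miss things now and then, are a little off and sometimes report something else, mostly with a low value. They report only what shows in the picture. A call takes as long as a camera call.
- outline_of(query, camera): "region" (384x512 bool, what is visible of it) and "extent" ([left, top, right, bottom] in pixels, round what is visible of it).
The state is a dict: "time": time; "qpos": joint angles; "qd": joint speeds; "joint_torque": joint torques, N m; "ee_pos": TCP position; "eef_rot": TCP orientation; "force": force on the tool from outside, world axes, zero at the start; "ft_torque": the same for the moment, N m; "grip_width": finger opening in m; "grip_force": force on a finger pad.
Only numpy, scipy, OpenCV 4.12 (cv2) and the standard library are available. Lean on these libraries where they do the work, as an engineer would, in place of code of your own. Each camera call takes 0.05 s, during which the arm holds its last target. There are 200 camera calls.

### The job

Switch on the warming plate that the teapot stands on. Its white knob is child-locked: pull it straight up to unlock it, turn it clockwise from the white dot to the orange dot while it is up, then push it fully back down and let go. Leave the teapot standing where it is and do not operate the empty warming plate.

Things in the scene. Friction and masses are not known exactly. Their poses are not given: they have to be found in the camera images.
- tea_knob_grip (a point): Grip point on the vertical axis of the white knob of the warmer under the teapot, 82 mm above the table when home. Upright bar 46 long, 14 thick: its top is 10 mm above the point; skirt 64 mm wide, top 24 mm below it. Site x runs along the bar (grip across y), z up; black pointer line at -x. It lifts at most 24 mm against 3 N friction and stays where left; under 10 mm lift it is locked.
- tea_knob (a joint): Angle of that knob in rad: 0 with its pointer at the white dot (off, the start), growing clockwise seen from above, 1.05 (60 degrees) at the orange dot (on), hard stop at 1.25. Turns with light friction (0.04 N m) once lifted over 10 mm; between the dots it cannot be pushed down, from 0.86 on it can.
- teapot: Pink teapot, loose on the hot plate of the cream warmer to switch on: body 124 mm across, 117 mm high, spout to its +x (121 mm from the axis), handle to -x (106 mm). Origin: centre of its underside, 49 mm above the table. Each warmer is fixed, 170 x 300 mm, 45 mm high; the centre of its hot plate is 165 mm from the knob's axis, along +y of the knob at off.
- spare_knob_grip (a point): The same point on the identical knob (off) of the second, identical but empty warmer: a bystander. Its x axis runs along its bar, z up.

How it is judged:
By the outcome, as a careful person would: the job done as asked, in the order asked, and still so for the second after the job is handed in, with the robot touching nothing.
It also fails if it takes over 35 s, if anything falls off the work surface, if the arm or the gripper's body presses on something with over 40 N, if the wrist force passes 120 N, or if a joint passes its speed limit or range.

## Working session

There is one attempt and no reset: what is moved stays moved. The work goes in short steps, each a Python script; the robot and the scene stay as the last script left them, time stands still between calls to the robot, and variables do not carry over. Pictures are saved under pics/ and viewed, at most 10 in all, crops included, and the job is handed in when it is done.

```bash
mkdir -p pics; python3 - <<'E'
from bench import *
import cv2,numpy as np
np.set_printoptions(precision=4,suppress=True)
ims=[]
for c in ("top","scene"):
    s=snapshot(c); im=s["frame"][:,:,::-1].copy()
    print(c,s["fx"],s["fy"],s["cx"],s["cy"]);print(s["T"])
    for q,col in (("tea_knob_grip",(0,255,0)),("spare_knob_grip",(255,0,0)),("teapot",(0,0,255))):
        for d in outline_of(q,c):
            r=d["region"];ys,xs=np.nonzero(r)
            print(q,round(d["score"],2),d["extent"],xs.mean(),ys.mean(),r.sum())
    cv2.imwrite(f"pics/{c}0.png",cv2.resize(im,(768,576)))
print(get_obs()["time"])
E
```

```text
top 355.53106120059465 355.53106120059465 258.9965642726405 190.9727915375257
[[ 0.0205 -0.983   0.1823  0.3909]
 [-0.9993 -0.0257 -0.0265 -0.0113]
 [ 0.0308 -0.1816 -0.9829  0.8748]
 [ 0.      0.      0.      1.    ]]
tea_knob_grip 0.88 [373.7, 199.9, 403.0, 229.7] 387.22108843537416 215.9795918367347 588
spare_knob_grip 0.86 [170.5, 171.1, 199.7, 195.4] 184.70344827586206 182.4189655172414 580
teapot 0.84 [293.8, 134.6, 347.0, 236.8] 320.3033465275279 191.7488305145736 2779
scene 498.06226744412436 498.06226744412436 261.6296245734188 184.65681291441433
[[ 0.1356  0.6644 -0.735   1.3522]
 [ 0.9908 -0.0943  0.0975 -0.1255]
 [-0.0045 -0.7414 -0.671   0.8781]
 [ 0.      0.      0.      1.    ]]
tea_knob_grip 0.95 [110.3, 191.3, 135.7, 217.3] 122.99404761904762 207.5873015873016 504
spare_knob_grip 0.94 [315.0, 194.9, 342.4, 221.4] 328.4241842610365 208.16506717850288 521
teapot 0.63 [167.0, 165.7, 219.8, 228.2] 193.5780998389694 200.63848631239935 2484
0.4
```

View pics/top0.png

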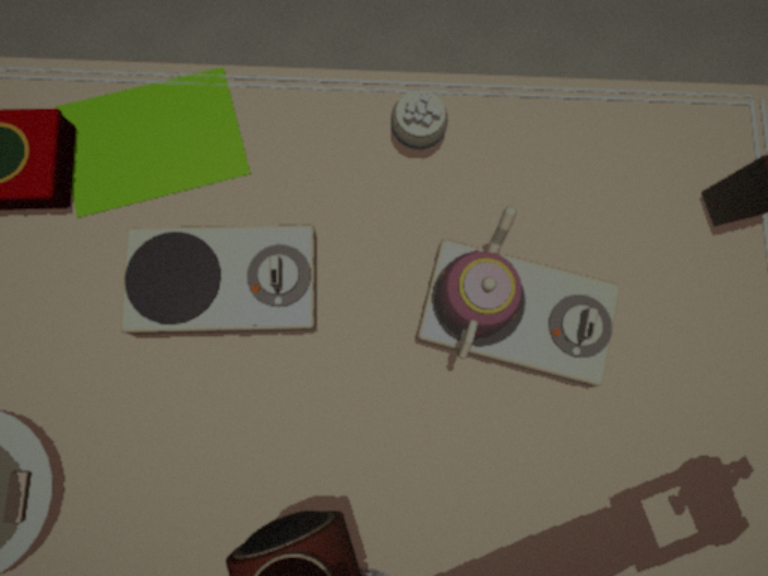

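View pics/scene0.png

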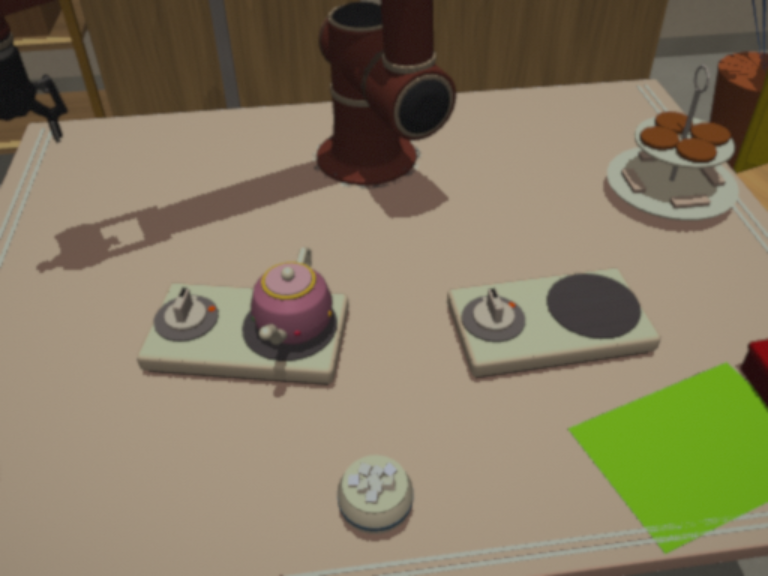

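Top view: teapot warmer on the right, knob at about (580,325), its pointer near the white dot (575,350), and the orange dot at (556,332). That is clockwise from the white dot as seen from above. The empty warmer is on the left, with its knob at (277,274). The networks agree with this. Next I measure the position and yaw, and look with the wrist camera.

```bash
cat > h.py <<'E'
from bench import *
import cv2,numpy as np
np.set_printoptions(precision=4,suppress=True)
def plane(s,u,v,z):
    d=s["T"][:3,:3]@np.array([(u-s["cx"])/s["fx"],(v-s["cy"])/s["fy"],1.]);o=s["T"][:3,3]
    return o+d*(z-o[2])/d[2]
def proj(s,p):
    q=s["T"][:3,:3].T@(np.asarray(p)-s["T"][:3,3]);return np.array([s["fx"]*q[0]/q[2]+s["cx"],s["fy"]*q[1]/q[2]+s["cy"]])
def down(yaw): # tool z down, tool y at yaw
    y=np.array([np.cos(yaw),np.sin(yaw),0]);z=np.array([0,0,-1.]);return np.stack([np.cross(y,z),y,z],1)
E
python3 - <<'E'
from h import *
for c in("top","scene"):
    s=snapshot(c)
    d=outline_of("tea_knob_grip",c)[0]["region"]; ys,xs=np.nonzero(d)
    print(c,[plane(s,xs.mean(),ys.mean(),z) for z in(.05,.058,.066)])
    if c=="top":
        P=[plane(s,u/1.5,v/1.5,.045) for u,v in((443,241),(617,283),(602,382),(420,342))]
        print(np.array(P)); e=P[0]-P[1]; print("yaw y",np.degrees(np.arctan2(e[1],e[0])),np.linalg.norm(e))
        e=P[3]-P[2]; print(np.degrees(np.arctan2(e[1],e[0])),np.linalg.norm(e), np.linalg.norm(P[1]-P[2]))
w=snapshot("wrist");o=get_obs();R=o["eef_rot"]
print("cam in tool",R.T@(w["T"][:3,3]-o["ee_pos"]),R.T@w["T"][:3,:3])
E
```

```text
top [array([ 0.4925, -0.3368,  0.05  ]), array([ 0.4915, -0.3337,  0.058 ]), array([ 0.4905, -0.3305,  0.066 ])]
[[ 0.6216 -0.1202  0.045 ]
 [ 0.56   -0.4008  0.045 ]
 [ 0.4027 -0.3681  0.045 ]
 [ 0.4581 -0.0846  0.045 ]]
yaw y 77.61345082615576 0.28729120176462464
78.93718634389874 0.2888555187104067 0.16063498815867808
scene [array([ 0.4809, -0.3414,  0.05  ]), array([ 0.4894, -0.3393,  0.058 ]), array([ 0.4978, -0.3373,  0.066 ])]
cam in tool [ 0.0688  0.0004 -0.1425] [[ 0.0003 -0.9626 -0.271 ]
 [ 1.      0.0004 -0.0003]
 [ 0.0004 -0.271   0.9626]]
```

```bash
python3 - <<'E'
from h import *
y0=np.radians(78.3)
for k in(0,np.pi):
    for a in(0,-30,-60,-66): 
        for z in (.063,.2): print(k,a,z,ik([.49,-.336,z],down(y0+k+np.radians(a))))
k=np.pi if (q:=ik([.49,-.336,.2],down(y0+np.radians(-66)))) is None or abs(q[5])>170 else 0
q0=get_obs()["qpos"][5]
movep([.49,-.336,.22],down(y0+k)); print(k,get_obs()["qpos"],get_obs()["time"])
s=snapshot("wrist");cv2.imwrite("pics/w1.png",cv2.resize(s["frame"][:,:,::-1],(768,576)))
for d in outline_of("tea_knob_grip","wrist"):
    ys,xs=np.nonzero(d["region"]); print(d["score"],d["extent"],xs.mean(),ys.mean(),plane(s,xs.mean(),ys.mean(),.06))
print("expected px",proj(s,[.49,-.336,.058]))
E
```

```text
0 0 0.063 [ -41.6132    8.1035  103.9439   -0.       67.9526 -119.9132]
0 0 0.2 [ -41.6132    0.0618   98.4481   -0.       81.4901 -119.9132]
0 -30 0.063 [-41.6132   8.1035 103.9439  -0.      67.9526 -89.9132]
0 -30 0.2 [-41.6132   0.0618  98.4481  -0.      81.4901 -89.9132]
0 -60 0.063 [-41.6132   8.1035 103.9439  -0.      67.9526 -59.9132]
0 -60 0.2 [-41.6132   0.0618  98.4481  -0.      81.4901 -59.9132]
0 -66 0.063 [-41.6132   8.1035 103.9439  -0.      67.9526 -53.9132]
0 -66 0.2 [-41.6132   0.0618  98.4481  -0.      81.4901 -53.9132]
3.141592653589793 0 0.063 [-41.6132   8.1035 103.9439  -0.      67.9526  60.0868]
3.141592653589793 0 0.2 [-41.6132   0.0618  98.4481  -0.      81.4901  60.0868]
3.141592653589793 -30 0.063 [-41.6132   8.1035 103.9439  -0.      67.9526  90.0868]
3.141592653589793 -30 0.2 [-41.6132   0.0618  98.4481  -0.      81.4901  90.0868]
3.141592653589793 -60 0.063 [-41.6132   8.1035 103.9439  -0.      67.9526 120.0868]
3.141592653589793 -60 0.2 [-41.6132   0.0618  98.4481  -0.      81.4901 120.0868]
3.141592653589793 -66 0.063 [-41.6132   8.1035 103.9439  -0.      67.9526 126.0868]
3.141592653589793 -66 0.2 [-41.6132   0.0618  98.4481  -0.      81.4901 126.0868]
0 [ -41.6456   -0.7294   97.2956   -0.0118   83.4266 -119.8882] 2.3667
0.65 [226.6, 144.2, 283.6, 209.3] 252.1120112715745 174.8573441352589 [ 0.4877 -0.3363  0.06  ]
expected px [252.8743 176.5306]
```

View pics/w1.png

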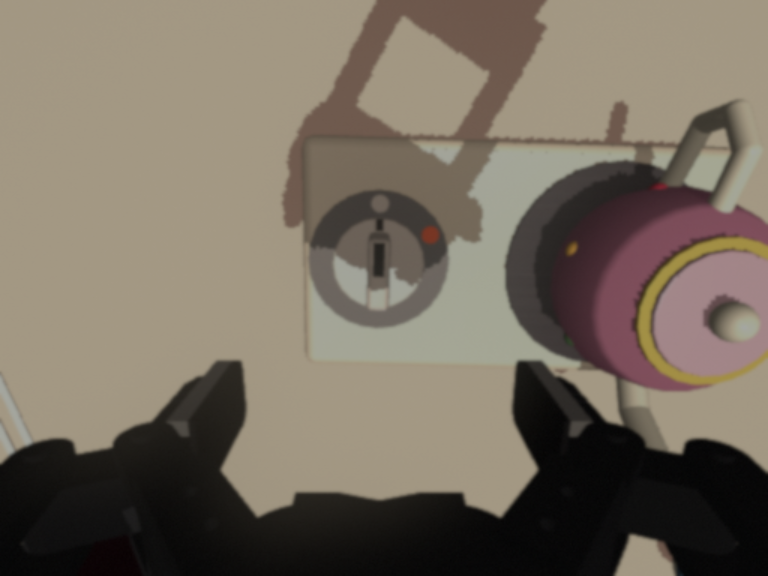

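The wrist view shows the dial ring spanning x 308–448 and y 190–327 (centre about (378,258)), the white dot at (380,204), the orange dot at (430,235), and the bar upright at x≈379. The teapot body is about 100 px clear to the right.

```bash
python3 - <<'E'
from h import *
s=snapshot("wrist")
P=lambda u,v,z:plane(s,u/1.5,v/1.5,z)
c=P(378,258.5,.046);w=P(380,204,.046);o=P(430,235,.046)
print("centre",c,"white ang",np.degrees(np.arctan2(*(c-w)[1::-1]))+90,"orange",np.degrees(np.arctan2(*(c-o)[1::-1]))+90,np.linalg.norm(c-w),np.linalg.norm(c-o))
a,b=P(307,360,.045),P(545,366,.045);e=b-a;print("edge yaw",np.degrees(np.arctan2(e[1],e[0])))
a,b=P(305,137,.045),P(307,360,.045);e=a-b;print("side yaw",np.degrees(np.arctan2(e[1],e[0]))-90,np.linalg.norm(e),(a+b)/2)
y=np.radians(78.3);ey=np.array([np.cos(y),np.sin(y)]);ex=np.array([ey[1],-ey[0]])
for dx in(-.023,.023):
  for dy in(-.007,.007): print(proj(s,[*(c[:2]+dx*ex+dy*ey),.092])*1.5)
E
```

```text
centre [ 0.4878 -0.3366  0.046 ] white ang 76.1759297125717 orange 12.987941670054326 0.0385386827648961 0.04043603415358006
edge yaw 76.69290950710572
side yaw 76.27690845104101 0.16221205404654898 [ 0.4758 -0.3868  0.045 ]
[366.2675 236.7665]
[389.4375 236.7495]
[366.8578 309.1469]
[389.0181 309.1326]
```

```bash
cat >> h.py <<'E'
C=np.array([.4882,-.3366]);Y0=np.radians(77.)
def st(t):
    o=get_obs();print(t,"t",round(o["time"],2),"p",o["ee_pos"],"f",o["force"],"m",o["ft_torque"],"w",round(o["grip_width"],4),"gf",o["grip_force"])
E
python3 - <<'E'
from h import *
movep([*C,.13],down(Y0))
print(line_to([*C,.065],vel=.08,f_stop=8)); st("down")
gripper_close(35); hold(.2); st("closed")
if abs(get_obs()["grip_width"]-.014)<.003:
    print(line_to([*C,.084],vel=.04,f_stop=25)); st("up")
s=snapshot("wrist");cv2.imwrite("pics/w2.png",cv2.resize(s["frame"][:,:,::-1],(768,576)))
E
```

```text
False
down t 3.93 p [ 0.4886 -0.3369  0.0656] f [ 0.0371 -0.0298  0.0713] m [ 0.0383 -0.0266  0.0853] w 0.0854 gf 0.0
closed t 4.78 p [ 0.4883 -0.3366  0.0652] f [-0.4859  0.8522  1.6456] m [ 0.1612  0.1026 -0.0725] w 0.0133 gf 39.530439376831055
False
up t 5.41 p [ 0.4882 -0.3366  0.0849] f [0.0605 1.3884 1.7097] m [ 0.1991  0.0066 -0.0851] w 0.0135 gf 39.5385879278183
```

View pics/w2.png

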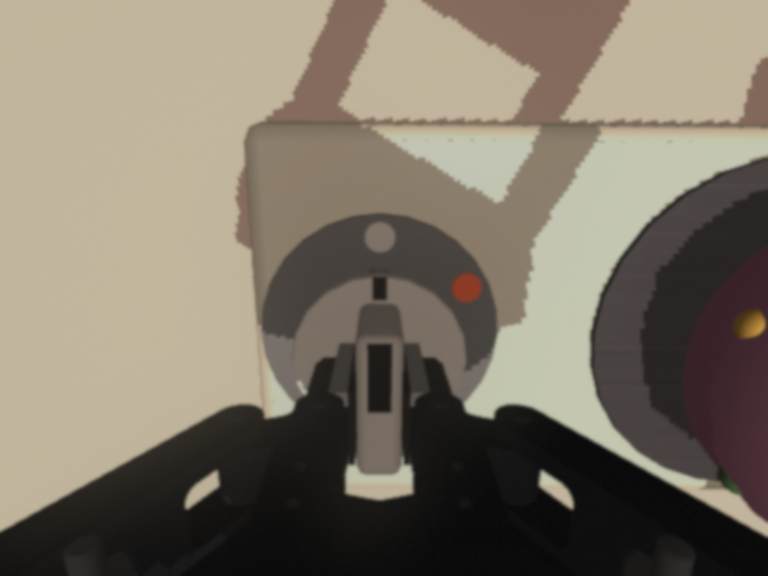

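The bar is gripped centrally. The skirt now looks larger relative to the ring (0.73, was 0.66), so the knob is up. Now I turn it.

```bash
python3 - <<'E'
from h import *
for a in range(10,61,10):
    line_to([*C,.084],down(Y0-np.radians(a)),vel=.03)
    m=get_obs()["ft_torque"];print(a,round(get_obs()["time"],2),m)
    if abs(m[2]+.085)>1: break
hold(.2);st("turned")
s=snapshot("wrist");cv2.imwrite("pics/w3.png",cv2.resize(s["frame"][:,:,::-1],(768,576)))
E
```

```text
10 5.78 [ 0.2893 -0.0194 -0.0469]
20 6.11 [ 0.4577 -0.1395  0.0096]
30 6.43 [ 0.5468 -0.2067 -0.0295]
40 6.76 [ 0.7277 -0.441  -0.0559]
50 7.08 [ 0.8378 -0.5217 -0.0325]
60 7.41 [ 0.7876 -0.5538 -0.0108]
turned t 7.61 p [ 0.4886 -0.3361  0.084 ] f [2.9695 3.3332 0.8465] m [ 0.7771 -0.4596 -0.0755] w 0.0132 gf 39.50899600982666
```

View pics/w3.png

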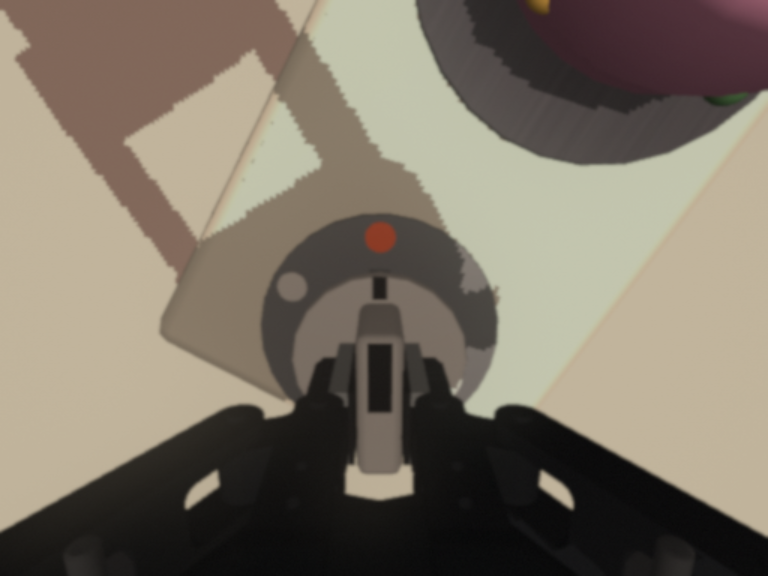

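The pointer at (380,288) is on the orange dot at (380,237). Pushing down.

```bash
python3 - <<'E'
from h import *
print(line_to([*C,.0625],vel=.03,f_stop=20)); st("pushed"); hold(.2); st("held")
s=snapshot("wrist");cv2.imwrite("pics/w4.png",cv2.resize(s["frame"][:,:,::-1],(768,576)))
E
```

```text
False
pushed t 8.53 p [ 0.4888 -0.3362  0.065 ] f [-2.3956  8.9758 14.5342] m [ 1.5545  0.4336 -0.0166] w 0.0135 gf 41.438568234443665
held t 8.72 p [ 0.4888 -0.3362  0.065 ] f [-2.5125  9.1776 13.083 ] m [ 1.5858  0.4444 -0.0252] w 0.0132 gf 41.429786682128906
```

View pics/w4.png

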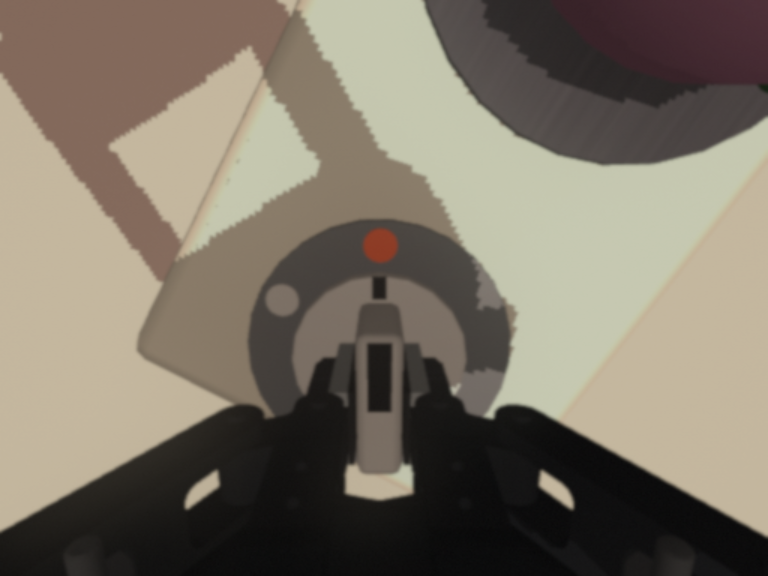

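It is down at the grip height from home, with 13 N of bottoming resistance and the skirt/ring ratio back to 0.65. Releasing and withdrawing.

```bash
python3 - <<'E'
from h import *
ungrasp(); st("open")
line_to([*C,.22],vel=.1); st("clear")
s=snapshot("wrist");cv2.imwrite("pics/w5.png",cv2.resize(s["frame"][:,:,::-1],(768,576)))
E
```

```text
open t 9.47 p [ 0.4881 -0.3366  0.0624] f [-0.7378  0.2043 -0.3543] m [-0.0133 -0.0474 -0.081 ] w 0.0855 gf 0.0
clear t 11.19 p [ 0.4879 -0.3363  0.2191] f [ 0.3607  0.3527 -0.282 ] m [0.0173 0.0303 0.0402] w 0.0853 gf 0.0
```

View pics/w5.png

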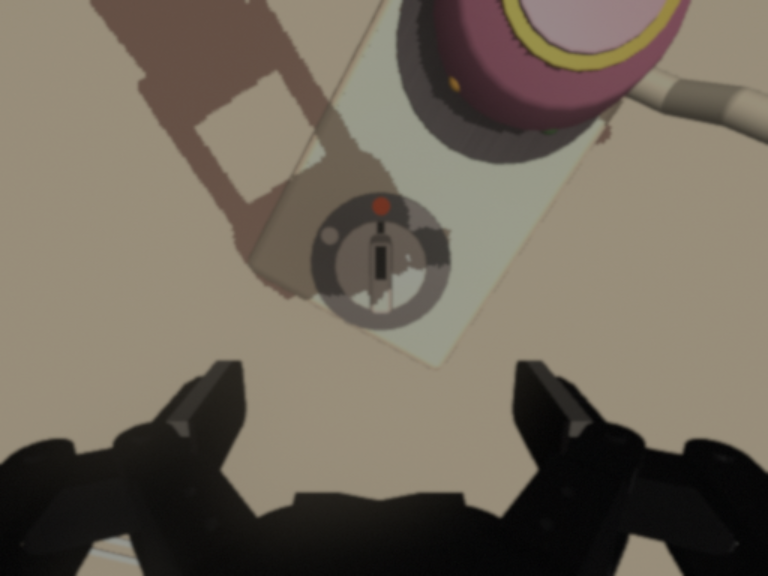

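The pointer at (381,228) is at the orange dot at (381,206). The skirt is down at its home size (about 92 px against 140 px for the ring), the teapot is still in place and the gripper is clear.

```bash
python3 -c "
from bench import *
print(job_done())"
```

```text
the job is handed in; nothing more can be done
None
```

I switched on the teapot's warming plate: its knob was pulled up, turned clockwise to the orange dot, pushed fully down and released. The teapot and the empty warmer were left untouched, and the job was handed in after about 11 s of robot time.

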